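# Flip the circuit board in its holder

### The job

Turn the circuit board over in its rotating holder, so that the soldered underside faces up and the board is level again, ready for its joints to be touched up. Do it by pushing gently on the board with the fingertips; do not grip or lift anything. Leave the holder standing where it is and do not disturb the other things on the mat.

Things in the scene. Friction and masses are not known exactly. Their poses are not given: they have to be found in the camera images.
- holder: Board holder, loose, about 1.3 kg: dark steel base 150 (x) x 270 (y) mm, top 11 mm above the mat; two aluminium posts at y = +/-104 mm, 36 mm wide, 10 mm thick, 138 mm high, with black knobs outside reaching |y| = 135 mm. A circuit board turns between them on a level pivot along y, 120 mm above the mat. Origin: centre of the underside, on the mat; z up; -x side roughly towards the robot.
- board (a joint): Board angle about the pivot (rad). 0: level, component side up (starts within 0.5 of it). Grows as the edge with point edge_a goes down; turns either way to +/-4.2. +/-1.57: board on edge; +3.14 or -3.14: level, soldered side up. Stiff pivot: the board stays at any angle where it is left; about 2 to 3 N at a long edge turns it.
- board_mid (a point): Middle of the circuit board, on the pivot. z out of the component side, y along the pivot, x across. Board 120 (x) x 160 (y) x 2.4 mm; black jaws, 46 mm wide, 14 mm thick, hold its short edges beyond |y| = 74 mm and turn with it. Component side: dark green, parts up to 12 mm high, all within |x| = 33 mm, rest bare. Soldered side: light yellow-green, silver points up to 2 mm high.
- edge_a (a point): Middle of one long edge of the board, 60 mm from the pivot at the board's x = -60 mm: on the holder's -x side (towards the robot) at joint 0, at the bottom at +1.57, on the +x side at +/-3.14. Both long edges are bare and free.
- spool: Spool of solder, standing, grey flanges 62 mm across, 46 mm high. A bystander. Origin: centre of the underside.
- flux: Small amber bottle with a black cap, 38 mm diameter, 85 mm high, standing. A bystander. Origin: centre of the underside.
- driver: Grey-handled screwdriver, 170 mm long, lying along its own x, under 35 mm high. A bystander. Origin: on its underside.
- mat: Dark blue-grey bench mat, fixed, 560 (x) by 860 (y) mm, its top 3 mm above the bench. Origin: centre of its underside.

How it is judged:
By the outcome, as a careful person would: the job done as asked, in the order asked, and still so for the second after the job is handed in, with the robot touching nothing.
It also fails if it takes over 48 s, if anything falls off the work surface, if the arm or the gripper's body presses on something with over 40 N, if the wrist force passes 120 N, or if a joint passes its speed limit or range.

### The arm

A 6-joint arm with a two-finger parallel gripper is mounted at the origin on the work surface. World frame = base frame: x ahead of the robot, y to its left, z up, the work surface at z = 0. Lengths are in mm, angles in rad, forces in N, time in s.
With the tool pointing down it reaches from about 375 to 900 mm from the base axis. Payload 3.1 kg.
Tool frame: the origin (TCP) lies midway between the tips of the shut fingers; the grasp point (between the pads) lies 19 mm behind it (arm.pinch_z is the distance from the TCP to the grasp point, in mm); z points along the fingers, y is the direction in which the jaws open and shut (so a half turn about z gives the same grasp; the last joint's range is limited). The gripper opens to 85 mm and grips with 20 to 120 N. Pads are 22 mm wide; open, the fingers measure 114 mm over their backs; the gripper's body (76 mm by 85 mm) begins 54 mm behind the grasp point. The pads swing forward as they close: fully open they stand 13 mm farther back than shut.
Start: joints at [-1.325, 0.527, 1.433, -0, 1.181, -0.178], TCP at [257.606, -569.417, 231.31] pointing down, gripper open.
Joint ranges: [-3.08, 3.08], [-0.75, 2.2], [0.22, 2.44], [-1.43, 4.57], [0, 2.65], [-2.85, 2.85]. Speed limits (rad/s): [2.79, 2.79, 3.14, 3.14, 3.14, 3.14].

### API

Orientations are given as a unit quaternion [w, x, y, z].
In Python, from station import arm, get_image, outline_of gives the robot as it stands. The module is installed in compiled form; this text tells all that it offers.
- The arm moves only by the tool apply_moves, never from a script. Its argument "targets" is a list of rows, each an object of numbers: "fingers": the finger opening in m, from 0 to 0.0854; "dx", "dy", "dz": the shift along the tool's x, y, z in m; "spin": the turn about the tool's z in degrees. A call has exactly 8 rows; each row is the pose to reach, as a shift and turn from the pose commanded when the call began, along the tool's axes at that moment; what a row does not reach only later rows make up. A row lasts 1/8 s, in which the tool goes at most 62.5 mm and 10.7 degrees, less where a joint would pass 70% of its speed; a pose out of reach is approached as far as the arm can. A call with a gripper value outside its range is refused whole. The fingers move at their own pace and stop on an object; "force" is the grip in N (left out, the last holds). Time passes only in rows, so rows that repeat a pose let the fingers close, or fill a call up. It gives the time, the measured TCP pose, the force and the opening at its end, in the units of the state.
- arm.get_obs(): the state, without advancing time (a new reading comes with each control period).
- get_image(name): name is "scene" or "top"; returns a dict with "img" (420x560x3 uint8, red, green, blue), "vfov" (degrees; the focal length in pixels is half the picture's height over the tangent of half this angle, whatever the lens; pixels are square), "cx", "cy" (the principal point, pixels), "xyz" and "rotation" of the camera in the world. Camera axes: x right, y down, z forward; pixel columns grow to the right and rows downward; lengths in mm; the calibration is good to about 2 mm. A picture is of the moment at which its call begins. There is no depth.
- arm.job_done(): hands the job in, once; it reports no verdict.
Trained networks look in a picture, given as the dict that the camera call returned (one of the last four; its "shot" number tells which), for a name from the list of things; names that differ only in an ending like _2 or _b are one class to them, and where a whole thing is asked for, a point or a joint stands for the part that bears it (a point fixed in the world has none). Each returns a list of dicts, best first, with "conf" (0 to 1); they miss things now and then, are a little off and sometimes report something else, mostly with a low value. They report only what shows in the picture. A call takes as long as a camera call.
- outline_of(picture, thing): "mask" (420x560 bool, what is visible of it) and "extent" ([centre column, centre row, width, height] in pixels, round what is visible of it).
The state is a dict: "time_s": time; "qpos": joint angles; "dq": joint speeds; "joint_torque": joint torques, N m; "tool_pos": TCP position; "ee_rot": TCP orientation; "ft_force": force on the tool from outside, world axes, zero at the start; "ft_torque": the same for the moment, N m; "grip_width": finger opening in mm.
Only numpy, scipy, OpenCV 4.12 (cv2) and the standard library are available. Lean on these libraries where they do the work, as an engineer would, in place of code of your own. Each camera call takes 0.05 s, during which the arm holds its last target.

## Working session

There is one attempt and no reset: what is moved stays moved. The work goes in short steps, Python scripts to look and compute and a tool call to move; the robot and the scene stay as the last step left them, time stands still between calls to the robot, and variables do not carry over. Pictures are saved under pics/ and viewed, and the job is handed in when it is done.

Besides the shell and the picture viewer there is one more tool, called after "Call:" as name(argument=value, ...), one argument or row to a line, values as JSON. apply_moves: Moves the arm, as the interface text tells. Its arguments: {"type":"object","properties":{"targets":{"type":"array"},"force":{"type":"number"}},"required":["targets"]}

```bash
mkdir -p pics && python3 - <<'E'
from station import arm,get_image,outline_of
import cv2,numpy as np
o=arm.get_obs(); print({k:np.round(v,3).tolist() for k,v in o.items()})
for n in("scene","top"):
    p=get_image(n); cv2.imwrite(f"pics/{n}0.png",p["img"][:,:,::-1])
    print(n,p["vfov"],p["cx"],p["cy"],p["xyz"],np.round(p["rotation"],4).tolist())
    for t in("holder","board","spool","flux","driver"):
        r=outline_of(p,t); print(t,[(round(q["conf"],2),np.round(q["extent"]).tolist()) for q in r[:2]])
E
```

```text
{'time_s': 0.0, 'qpos': [-1.325, 0.528, 1.434, 0.0, 1.181, -0.179], 'dq': [0.001, 0.0, -0.001, 0.001, -0.001, 0.001], 'joint_torque': [-0.001, -44.236, -17.802, -0.0, 0.008, -0.0], 'tool_pos': [257.429, -568.709, 230.331], 'ee_rot': [-0.001, 0.978, 0.211, -0.0], 'ft_force': [0.377, -1.009, 0.08], 'ft_torque': [-0.007, -0.044, -0.002], 'grip_width': 85.022}
scene 43.01939770060713 280.3824813336908 204.86184203357982 [1386.74313113  394.25220561  825.60657591] [-0.2281, 0.4977, 0.7575, -0.3557]
holder [(0.61, [274.0, 208.0, 135.0, 110.0])]
board [(0.8, [277.0, 186.0, 88.0, 67.0])]
spool [(0.78, [197.0, 191.0, 26.0, 30.0]), (0.37, [275.0, 184.0, 84.0, 63.0])]
flux [(0.6, [349.0, 243.0, 22.0, 36.0])]
driver [(0.61, [228.0, 258.0, 78.0, 22.0])]
top 55.444766851041095 278.57082724702997 214.00582420536276 [531.33755518  27.07236497 995.87329528] [0.0269, -0.7065, 0.7072, -0.01]
holder [(0.95, [295.0, 222.0, 124.0, 72.0])]
board [(0.77, [295.0, 223.0, 92.0, 62.0])]
spool [(0.61, [382.0, 232.0, 29.0, 28.0])]
flux [(0.51, [215.0, 208.0, 17.0, 18.0])]
driver [(0.88, [313.0, 160.0, 69.0, 14.0])]
```

```bash
python3 - <<'E'
import cv2
for n,(x0,y0,x1,y1) in {"scene":(160,120,400,300),"top":(180,120,420,300)}.items():
    i=cv2.imread(f"pics/{n}0.png")[y0:y1,x0:x1]; cv2.imwrite(f"pics/{n}0z.png",cv2.resize(i,None,fx=3.3,fy=3.3,interpolation=cv2.INTER_CUBIC))
E
```

```text
(no output)
```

View pics/scene0z.png

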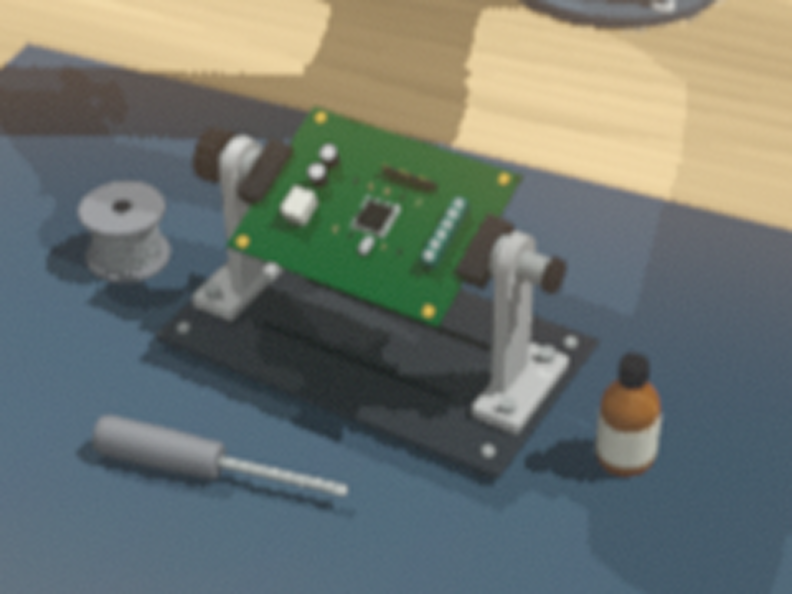

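View pics/top0z.png

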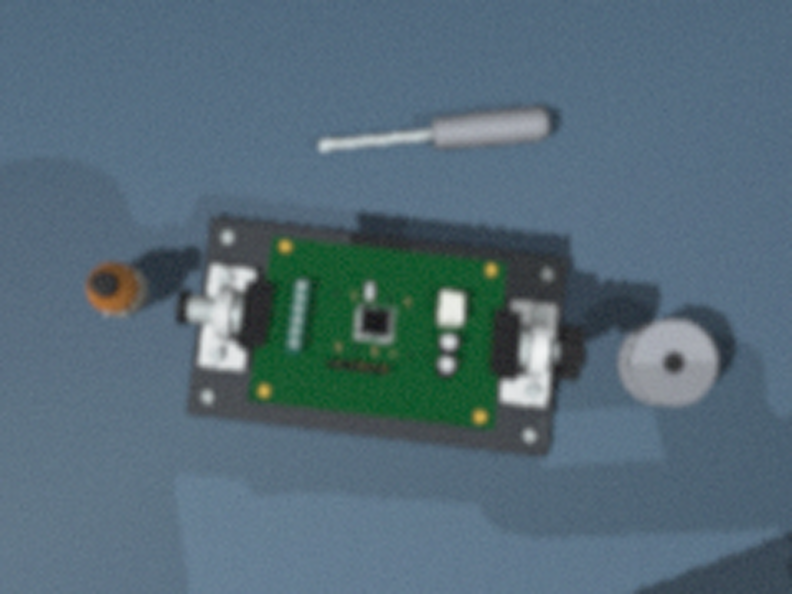

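View pics/scene0.png

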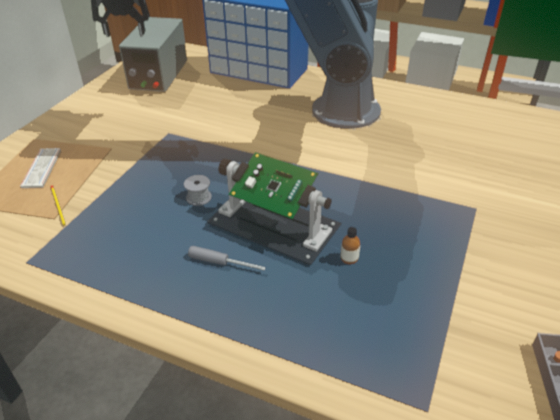

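View pics/top0.png

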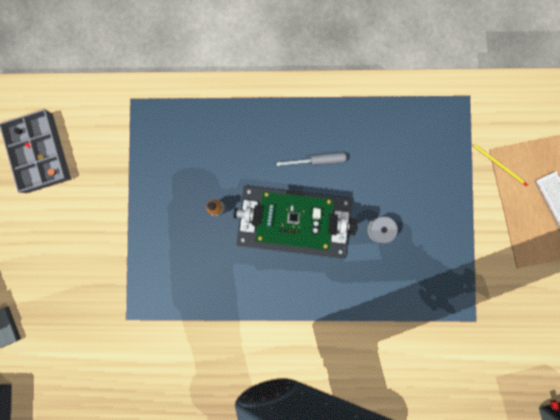

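The board (scene picture, about 277,186) has its component side up and its robot-side edge looks raised. The flux stands at +y, the spool at -y and the driver beyond the holder. Next I fit the holder pose and board angle from the picked corners.

```bash
cat > h.py <<'E'
import numpy as np,cv2
from scipy.optimize import least_squares
CAM={"scene":(43.01939770060713,280.3824813336908,204.86184203357982,[1386.74313113,394.25220561,825.60657591]),
"top":(55.444766851041095,278.57082724702997,214.00582420536276,[531.33755518,27.07236497,995.87329528])}
from station import arm,get_image,outline_of
def K(p):
    f=210/np.tan(np.radians(p["vfov"])/2); return f,p["cx"],p["cy"]
def Rm(p):
    r=np.array(p["rotation"],float)
    if r.size==4:
        from scipy.spatial.transform import Rotation as Ro
        return Ro.from_quat([r[1],r[2],r[3],r[0]]).as_matrix()
    return r
def proj(p,X):
    f,cx,cy=K(p); c=(np.atleast_2d(X)-np.array(p["xyz"]))@Rm(p)
    return np.c_[cx+f*c[:,0]/c[:,2],cy+f*c[:,1]/c[:,2]]
def ray(p,uv,z):
    f,cx,cy=K(p); d=Rm(p)@np.array([(uv[0]-cx)/f,(uv[1]-cy)/f,1]); o=np.array(p["xyz"]); return o+d*(z-o[2])/d[2]
def h2w(h,X):
    c,s=np.cos(h[2]),np.sin(h[2]); X=np.atleast_2d(X).astype(float)
    return np.c_[h[0]+c*X[:,0]-s*X[:,1],h[1]+s*X[:,0]+c*X[:,1],X[:,2]+3]
def bpt(th,x,y,z=0): # grows as -x edge goes down
    return [x*np.cos(th)+z*np.sin(th)*-1*-1, y, 120+x*np.sin(th)*1*(1)+0 if False else 120+np.sin(th)*x*1+z*np.cos(th)] 
E
python3 - <<'E'
from h import *
pt,ps=get_image("top"),get_image("scene")
print(np.round(Rm(pt),3).tolist())
# rotation about y by -th : x=-60 goes down for th>0 -> z = x*sin(th)
def b(th,x,y): return [x*np.cos(th),y,120+x*np.sin(th)]
T=lambda X,Y:np.array([180+X/3.3,120+Y/3.3]); S=lambda X,Y:np.array([160+X/3.3,120+Y/3.3])
base=[((75,135,11),T(208,217)),((75,-135,11),T(568,237)),((-75,-135,11),T(548,455)),((-75,135,11),T(188,412))]
bt=[((60,80),T(270,237)),((60,-80),T(508,262)),((-60,-80),T(495,428)),((-60,80),T(248,402))]
bs=[((-60,-80),S(315,107)),((-60,80),S(522,178)),((60,80),S(440,323)),((60,-80),S(230,247))]
sb=[((75,135,11),S(493,480)),((-75,135,11),S(597,343))]
def res(v):
    h=v[:3]; r=[]
    r.append(proj(pt,h2w(h,[q for q,_ in base]))-np.array([u for _,u in base]))
    r.append(proj(ps,h2w(h,[q for q,_ in sb]))-np.array([u for _,u in sb]))
    r.append(proj(pt,h2w(h,[b(v[3],*q) for q,_ in bt]))-np.array([u for _,u in bt]))
    r.append(proj(ps,h2w(h,[b(v[3],*q) for q,_ in bs]))-np.array([u for _,u in bs]))
    return np.concatenate(r).ravel()
s=least_squares(res,[510,0,0,-.2],loss="soft_l1"); print(s.x.round(3)); print(res(s.x).reshape(-1,2).round(1).tolist())
for n,z in(("spool",46),("flux",85),("driver",18)):
    for p in(pt,ps):
        r=outline_of(p,n)[0]; print(n,p is pt,ray(p,r["extent"][:2],3+z/2).round(0), r["extent"])
E
```

```text
[[-0.0, -0.999, 0.052], [-1.0, 0.002, 0.024], [-0.024, -0.052, -0.998]]
[ 5.64915e+02  1.16020e+01 -1.12000e-01 -3.64000e-01]
[[0.5, -0.7], [0.3, 5.1], [0.1, -0.0], [-0.6, 0.6], [2.0, -1.4], [0.9, -1.7], [0.6, -0.7], [-0.6, -0.5], [0.0, -0.1], [-0.0, -0.7], [-0.3, 0.3], [0.4, -0.4], [-0.3, 0.9], [-1.3, -0.2]]
spool True [ 541. -199.   26.] [381.9, 230.8, 29.2, 28.3]
spool False [447. -42.  26.] [273.6, 183.2, 78.5, 65.7]
flux True [593. 202.  46.] [215.1, 209.2, 15.9, 18.6]
flux False [596. 203.  46.] [351.1, 243.7, 21.9, 37.8]
driver True [718. -36.  12.] [313.6, 159.3, 71.3, 10.8]
driver False [708. -29.  12.] [228.7, 259.1, 75.9, 17.9]
```

```bash
cat >> h.py <<'E'
from scipy.spatial.transform import Rotation as Ro
H=np.array([564.9,11.6,-0.112])
def tool(o):
    q=o["ee_rot"]; return Ro.from_quat([q[1],q[2],q[3],q[0]]).as_matrix()
def status(H=H):
    o=arm.get_obs(); R=tool(o); p=np.array(o["tool_pos"]); c,s=np.cos(H[2]),np.sin(H[2]); d=p-[H[0],H[1],0]
    print("t",o["time_s"],"pos",p.round(1),"holderframe",np.round([c*d[0]+s*d[1],-s*d[0]+c*d[1],d[2]],1),"F",np.round(o["ft_force"],1),"w",o["grip_width"],"toolx ang from holder deg",round(np.degrees(np.arctan2(R[1,0],R[0,0])-H[2]),1))
    return o,R,p
def shift(xh,yh,z,H=H):
    o,R,p=status(H); c,s=np.cos(H[2]),np.sin(H[2])
    t=np.array([H[0]+c*xh-s*yh,H[1]+s*xh+c*yh,z]); print("shift tool mm",(R.T@(t-p)).round(1))
E
python3 -c "
from h import *
shift(63,0,220)"
```

```text
t 1.0 pos [ 257.6 -569.4  231.3] holderframe [-240.4 -611.7  231.3] F [0.3 0.3 1. ] w 85.36023128164614 toolx ang from holder deg 30.8
shift tool mm [ 573.6 -370.5   11.3]
```

Call:
apply_moves(
  targets=[
    {"fingers": 0,"dx": 0.03,"dy": -0.02,"dz": 0,"spin": 4},
    {"fingers": 0,"dx": 0.07,"dy": -0.045,"dz": 0,"spin": 8},
    {"fingers": 0,"dx": 0.11,"dy": -0.072,"dz": 0,"spin": 12},
    {"fingers": 0,"dx": 0.15,"dy": -0.098,"dz": 0,"spin": 16},
    {"fingers": 0,"dx": 0.19,"dy": -0.124,"dz": 0,"spin": 20},
    {"fingers": 0,"dx": 0.23,"dy": -0.15,"dz": 0,"spin": 24},
    {"fingers": 0,"dx": 0.27,"dy": -0.176,"dz": 0,"spin": 28},
    {"fingers": 0,"dx": 0.31,"dy": -0.202,"dz": 0,"spin": 30.8},
  ],
)

```text
time_s: 2.0
tool_pos: [457.7, -256.4, 231.6]
ee_rot: [0.0, 0.998, -0.057, 0.0]
ft_force: [-0.2, 0.3, -0.1]
grip_width: 0.2
```

```bash
python3 -c "
from h import *
shift(63,0,200)"
```

```text
t 2.0 pos [ 457.7 -256.4  231.6] holderframe [ -76.6 -278.3  231.6] F [-0.2  0.3 -0.1] w 0.19540003669123754 toolx ang from holder deg -0.2
shift tool mm [ 138.8 -278.7   31.5]
```

Call:
apply_moves(
  targets=[
    {"fingers": 0,"dx": 0.02,"dy": -0.04,"dz": 0.0,"spin": 0},
    {"fingers": 0,"dx": 0.04,"dy": -0.08,"dz": 0.0,"spin": 0},
    {"fingers": 0,"dx": 0.06,"dy": -0.12,"dz": 0.0,"spin": 0},
    {"fingers": 0,"dx": 0.08,"dy": -0.16,"dz": 0.0,"spin": 0},
    {"fingers": 0,"dx": 0.1,"dy": -0.2,"dz": 0.0,"spin": 0},
    {"fingers": 0,"dx": 0.12,"dy": -0.24,"dz": 0.0,"spin": 0},
    {"fingers": 0,"dx": 0.139,"dy": -0.279,"dz": 0.01,"spin": 0},
    {"fingers": 0,"dx": 0.139,"dy": -0.279,"dz": 0.03,"spin": 0},
  ],
)

```text
time_s: 3.0
tool_pos: [628.7, 6.8, 201.9]
ee_rot: [-0.0, 0.999, -0.054, 0.002]
ft_force: [-0.0, -0.7, -0.3]
grip_width: -0.1
```

```bash
python3 - <<'E'
from h import *
shift(60,0,115)
for n in("scene","top"):
    p=get_image(n); i=p["img"][110:310,150:420,::-1]; cv2.imwrite(f"pics/{n}1.png",cv2.resize(i,None,fx=2.9,fy=2.9,interpolation=cv2.INTER_CUBIC))
E
```

```text
t 3.0 pos [628.7   6.8 201.9] holderframe [ 63.9   2.4 201.9] F [-0.  -0.7 -0.3] w -0.08147226930419205 toolx ang from holder deg 0.2
shift tool mm [-4.3  2.4 86.9]
```

View pics/scene1.png

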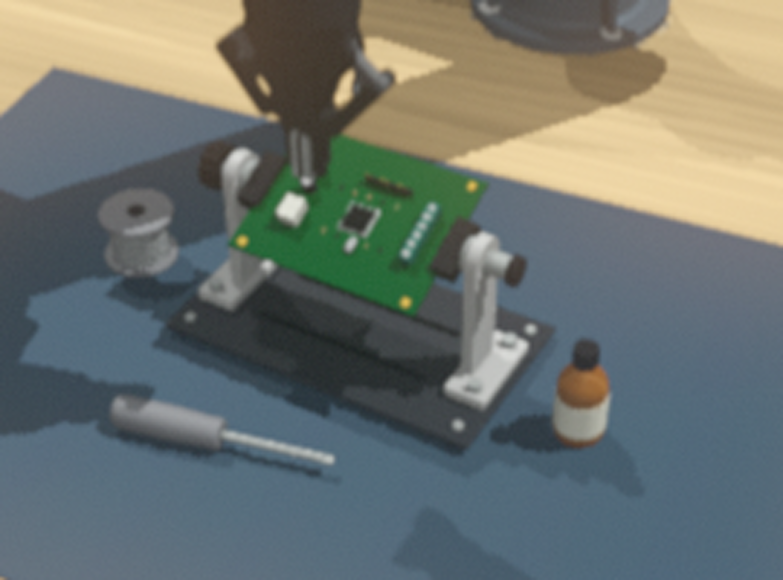

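View pics/top1.png

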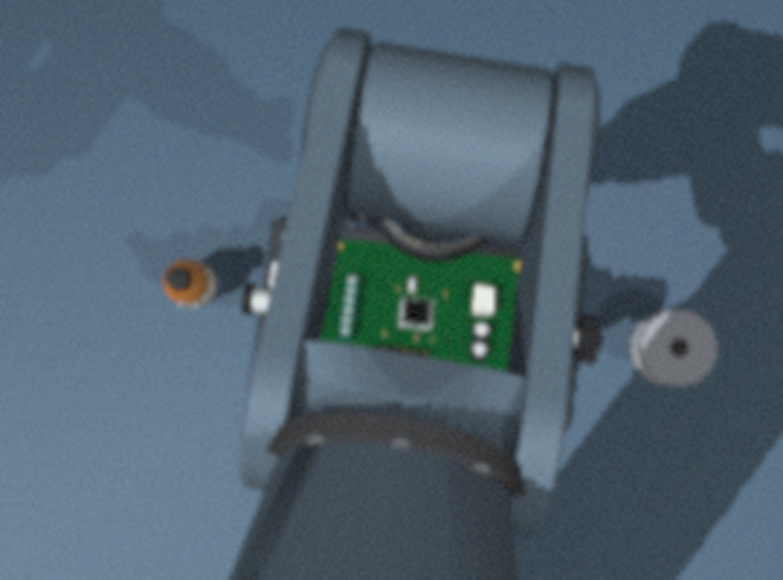

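Call:
apply_moves(
  targets=[
    {"fingers": 0,"dx": -0.004,"dy": 0.002,"dz": 0.02,"spin": 0},
    {"fingers": 0,"dx": -0.004,"dy": 0.002,"dz": 0.04,"spin": 0},
    {"fingers": 0,"dx": -0.004,"dy": 0.002,"dz": 0.055,"spin": 0},
    {"fingers": 0,"dx": -0.004,"dy": 0.002,"dz": 0.068,"spin": 0},
    {"fingers": 0,"dx": -0.004,"dy": 0.002,"dz": 0.078,"spin": 0},
    {"fingers": 0,"dx": -0.004,"dy": 0.002,"dz": 0.085,"spin": 0},
    {"fingers": 0,"dx": -0.004,"dy": 0.002,"dz": 0.09,"spin": 0},
    {"fingers": 0,"dx": -0.004,"dy": 0.002,"dz": 0.09,"spin": 0},
  ],
)

```text
time_s: 4.1
tool_pos: [622.0, 2.5, 111.1]
ee_rot: [-0.0, 0.998, -0.056, -0.0]
ft_force: [-0.3, -0.4, -0.1]
grip_width: -0.2
```

```bash
python3 - <<'E'
from h import *
o,R,P=status()
p=get_image("scene"); u=proj(p,P)[0]; i=p["img"].copy(); i=cv2.resize(i[110:310,150:420,::-1],None,fx=2.9,fy=2.9,interpolation=cv2.INTER_CUBIC)
print(u); cv2.circle(i,(int((u[0]-150)*2.9),int((u[1]-110)*2.9)),4,(0,0,255),1); cv2.imwrite("pics/scene2.png",i)
E
```

```text
t 4.1 pos [622.    2.5 111.1] holderframe [ 57.8  -2.7 111.1] F [-0.3 -0.4 -0.1] w -0.19811269550240768 toolx ang from holder deg -0.0
[258.13658608 203.02140596]
```

View pics/scene2.png

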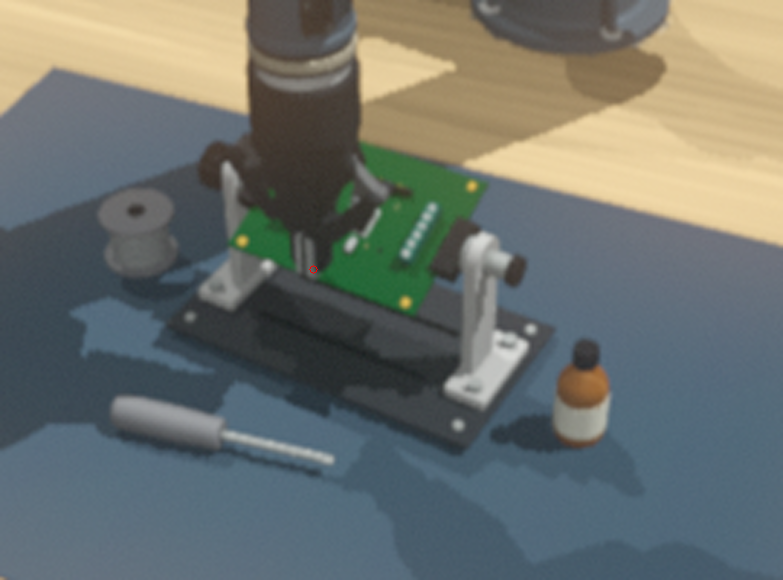

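Call:
apply_moves(
  targets=[
    {"fingers": 0,"dx": 0,"dy": 0,"dz": 0.003,"spin": 0},
    {"fingers": 0,"dx": 0,"dy": 0,"dz": 0.006,"spin": 0},
    {"fingers": 0,"dx": -0.001,"dy": 0,"dz": 0.009,"spin": 0},
    {"fingers": 0,"dx": -0.002,"dy": 0,"dz": 0.012,"spin": 0},
    {"fingers": 0,"dx": -0.004,"dy": 0,"dz": 0.015,"spin": 0},
    {"fingers": 0,"dx": -0.005,"dy": 0,"dz": 0.018,"spin": 0},
    {"fingers": 0,"dx": -0.006,"dy": 0,"dz": 0.021,"spin": 0},
    {"fingers": 0,"dx": -0.006,"dy": 0,"dz": 0.021,"spin": 0},
  ],
)

```text
time_s: 5.15
tool_pos: [615.8, 3.1, 89.9]
ee_rot: [-0.0, 0.998, -0.056, -0.0]
ft_force: [-0.2, -0.2, -0.1]
grip_width: 0.2
```

```bash
python3 - <<'E'
from h import *
o,R,P=status()
p=get_image("scene"); i=p["img"].copy(); i=cv2.resize(i[110:310,150:420,::-1],None,fx=2.9,fy=2.9,interpolation=cv2.INTER_CUBIC)
cv2.imwrite("pics/scene3.png",i)
E
```

```text
t 5.15 pos [615.8   3.1  89.9] holderframe [51.6 -2.7 89.9] F [-0.2 -0.2 -0.1] w 0.16864695771904825 toolx ang from holder deg -0.0
```

View pics/scene3.png

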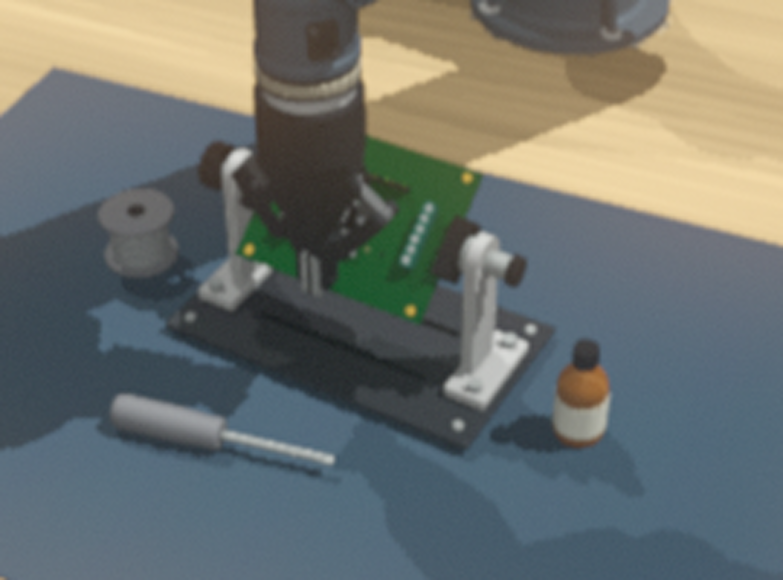

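```bash
cat >> h.py <<'E'
def b3(th,x,y,z=0): return [x*np.cos(th)-z*np.sin(th),y,120+x*np.sin(th)+z*np.cos(th)]
def gold(p):
    hsv=cv2.cvtColor(p["img"],cv2.COLOR_RGB2HSV)
    m=cv2.inRange(hsv,(15,120,110),(32,255,255)); n,l,st,c=cv2.connectedComponentsWithStats(m)
    return [(c[k].round(1).tolist(),int(st[k,4])) for k in range(1,n) if 2<=st[k,4]<60]
E
python3 - <<'E'
from h import *
for n in("scene0","top0"):
    im=cv2.imread(f"pics/{n}.png")[:,:,::-1].copy(); print(n,[g for g in gold({"img":im}) if 200<g[0][0]<340 and 140<g[0][1]<260])
p=get_image("scene"); print([g for g in gold(p) if 200<g[0][0]<340 and 140<g[0][1]<260])
for th in(-.364,):
    for x in(-53,53):
        for y in(-73,73): print(x,y,proj(p,h2w(H,[b3(th,x,y,1)])).round(1))
E
```

```text
scene0 [([256.8, 155.0], 10), ([312.2, 174.0], 10), ([233.0, 192.8], 10), ([289.3, 213.8], 12)]
top0 [([266.0, 194.0], 9), ([328.5, 201.5], 12), ([217.8, 206.6], 5), ([215.0, 209.5], 2), ([212.5, 211.5], 2), ([217.7, 210.3], 3), ([215.5, 212.0], 2), ([259.6, 237.9], 11), ([325.1, 245.6], 14)]
[([310.5, 170.8], 13), ([235.5, 195.5], 12), ([291.1, 216.6], 11)]
-53 -73 [[256.2 155.7]]
-53 73 [[314.2 174.8]]
53 -73 [[232.5 192.9]]
53 73 [[291.5 214.7]]
```

```bash
cat >> h.py <<'E'
def fit0():
    S=[((-1,-1),(256.8,155)),((-1,1),(312.2,174)),((1,-1),(233,192.8)),((1,1),(289.3,213.8))]
    T=[((1,1),(266,194)),((1,-1),(328.5,201.5)),((-1,1),(259.6,237.9)),((-1,-1),(325.1,245.6))]
    return S,T
E
python3 - <<'E'
from h import *
S,T=fit0(); ps=get_image("scene"); pt=get_image("top")
B=[((75,135,11),(180+208/3.3,120+217/3.3)),((-75,-135,11),(180+548/3.3,120+455/3.3)),((-75,135,11),(180+188/3.3,120+412/3.3))]
def res(v):
    h=v[:3];th=v[3];a,b=v[4:6]
    r=[proj(p,h2w(h,[b3(th,s[0]*a,s[1]*b,1)]))[0]-u for p,L in((ps,S),(pt,T)) for s,u in L]
    r+=[0.5*(proj(pt,h2w(h,[q]))[0]-u) for q,u in B]
    return np.ravel(r)
s=least_squares(res,[565,12,-.112,-.36,53,73]);print(s.x.round(3),res(s.x).reshape(-1,2).round(1).tolist())
h=s.x[:3];a,b=s.x[4:]
obs=[((-1,1),(310.5,170.8)),((1,-1),(235.5,195.5)),((1,1),(291.1,216.6))]
f=lambda t:np.ravel([proj(ps,h2w(h,[b3(t[0],s_[0]*a,s_[1]*b,1)]))[0]-u for s_,u in obs])
q=least_squares(f,[-.5]);print("theta",q.x,f(q.x).round(1))
E
```

```text
[ 5.64916e+02  1.11780e+01 -1.18000e-01 -3.77000e-01  5.29100e+01
  7.00800e+01] [[0.4, 0.8], [0.5, 0.4], [0.6, 0.5], [0.7, 0.6], [0.7, 0.2], [0.5, -0.1], [0.7, 0.1], [0.6, 0.2], [0.4, -0.5], [0.0, 0.1], [-0.3, 0.1]]
theta [-0.64227684] [0.9 0.7 0.2 0.5 0.4 0.5]
```

Call:
apply_moves(
  targets=[
    {"fingers": 0,"dx": -0.001,"dy": 0,"dz": 0.002,"spin": 0},
    {"fingers": 0,"dx": -0.003,"dy": 0,"dz": 0.004,"spin": 0},
    {"fingers": 0,"dx": -0.004,"dy": 0,"dz": 0.006,"spin": 0},
    {"fingers": 0,"dx": -0.005,"dy": 0,"dz": 0.008,"spin": 0},
    {"fingers": 0,"dx": -0.006,"dy": 0,"dz": 0.01,"spin": 0},
    {"fingers": 0,"dx": -0.008,"dy": 0,"dz": 0.012,"spin": 0},
    {"fingers": 0,"dx": -0.01,"dy": 0,"dz": 0.014,"spin": 0},
    {"fingers": 0,"dx": -0.011,"dy": 0,"dz": 0.015,"spin": 0},
  ],
)

```text
time_s: 6.35
tool_pos: [605.1, 4.4, 75.2]
ee_rot: [-0.0, 0.998, -0.056, -0.0]
ft_force: [0.7, -0.1, 4.3]
grip_width: 0.2
```

```bash
cat >> h.py <<'E'
H=np.array([564.9,11.2,-0.118])
def theta(obs,ps,g,a=52.9,b=70.1,z=1,h=H):
    f=lambda t:np.ravel([proj(ps,h2w(h,[b3(t[0],s_[0]*a,s_[1]*b,z)]))[0]-u for s_,u in obs])
    q=least_squares(f,[g]);print("theta",q.x,f(q.x).round(1))
E
python3 - <<'E'
from h import *
o,R,P=status(H)
p=get_image("scene"); i=p["img"].copy(); i=cv2.resize(i[110:310,150:420,::-1],None,fx=2.9,fy=2.9,interpolation=cv2.INTER_CUBIC)
cv2.imwrite("pics/scene4.png",i)
print([g for g in gold(p) if 200<g[0][0]<340 and 140<g[0][1]<260])
for th in(-.9,-1):
    for x,y in((-1,1),(1,-1),(1,1)): print(th,x,y,proj(p,h2w(H,[b3(th,x*52.9,y*70.1,1)])).round(1))
E
```

```text
t 6.35 pos [605.1   4.4  75.2] holderframe [40.7 -2.1 75.2] F [ 0.7 -0.1  4.3] w 0.1550099104617947 toolx ang from holder deg 0.3
[([308.0, 169.5], 8), ([293.8, 217.6], 5)]
-0.9 -1 1 [[309.4 170.2]]
-0.9 1 -1 [[238.3 197.2]]
-0.9 1 1 [[293.6 218.1]]
-1 -1 1 [[308.4 170.1]]
-1 1 -1 [[239.5 197.2]]
-1 1 1 [[294.6 218. ]]
```

View pics/scene4.png

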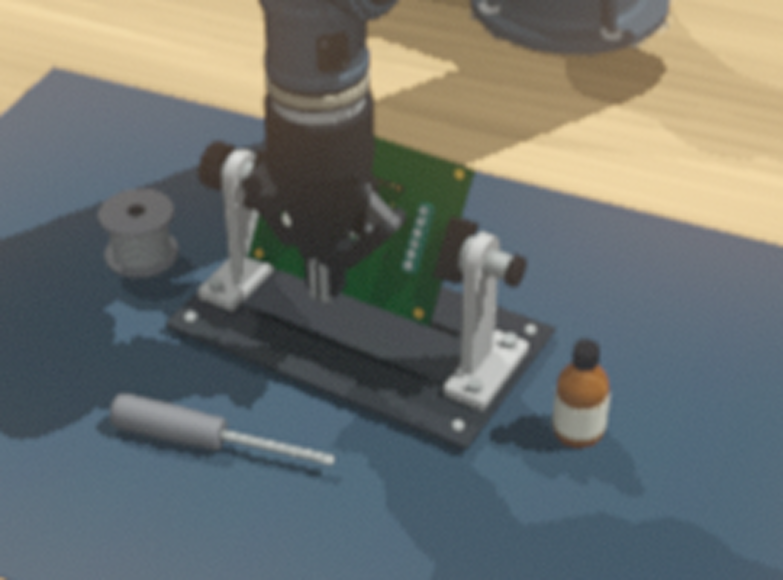

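Call:
apply_moves(
  targets=[
    {"fingers": 0,"dx": 0.006,"dy": 0,"dz": -0.005,"spin": 0},
    {"fingers": 0,"dx": 0.012,"dy": -0.001,"dz": -0.03,"spin": 0},
    {"fingers": 0,"dx": 0.012,"dy": -0.002,"dz": -0.07,"spin": 0},
    {"fingers": 0,"dx": 0.012,"dy": -0.002,"dz": -0.11,"spin": 0},
    {"fingers": 0,"dx": 0.005,"dy": -0.002,"dz": -0.137,"spin": 0},
    {"fingers": 0,"dx": -0.035,"dy": -0.002,"dz": -0.137,"spin": 0},
    {"fingers": 0,"dx": -0.08,"dy": -0.002,"dz": -0.137,"spin": 0},
    {"fingers": 0,"dx": -0.107,"dy": -0.002,"dz": -0.137,"spin": 0},
  ],
)

```text
time_s: 7.4
tool_pos: [496.4, 18.9, 212.2]
ee_rot: [-0.0, 0.998, -0.056, -0.001]
ft_force: [0.9, -0.5, -0.5]
grip_width: -0.3
```

```bash
python3 - <<'E'
from h import *
o,R,P=status(H)
for n in("scene","top"):
    p=get_image(n); i=p["img"].copy(); i=cv2.resize(i[110:310,150:420,::-1],None,fx=2.9,fy=2.9,interpolation=cv2.INTER_CUBIC)
    cv2.imwrite(f"pics/{n}5.png",i)
    g=[g for g in gold(p) if 200<g[0][0]<340 and 140<g[0][1]<260];print(g)
E
```

```text
t 7.4 pos [496.4  18.9 212.2] holderframe [-68.9  -0.4 212.2] F [ 0.9 -0.5 -0.5] w -0.2733719138176104 toolx ang from holder deg 0.3
[([251.3, 151.0], 7), ([308.0, 169.5], 8), ([294.3, 217.7], 3)]
[([217.1, 208.5], 22)]
```

View pics/scene5.png

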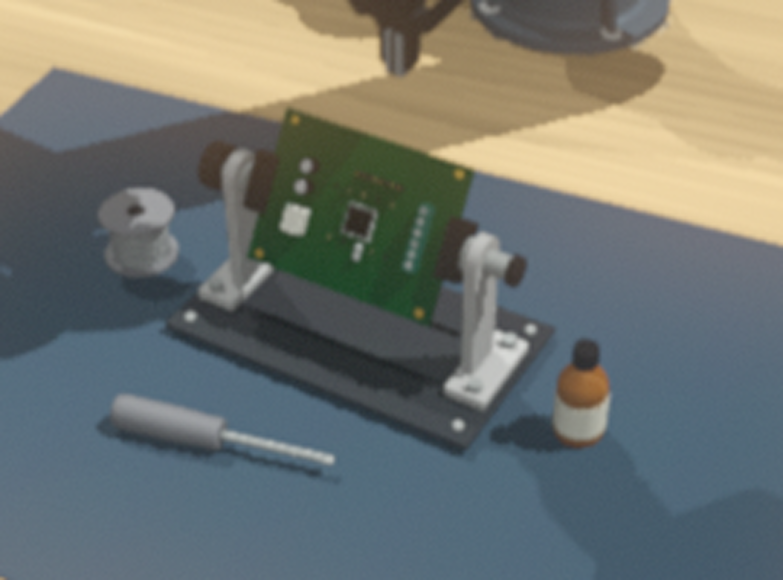

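View pics/top5.png

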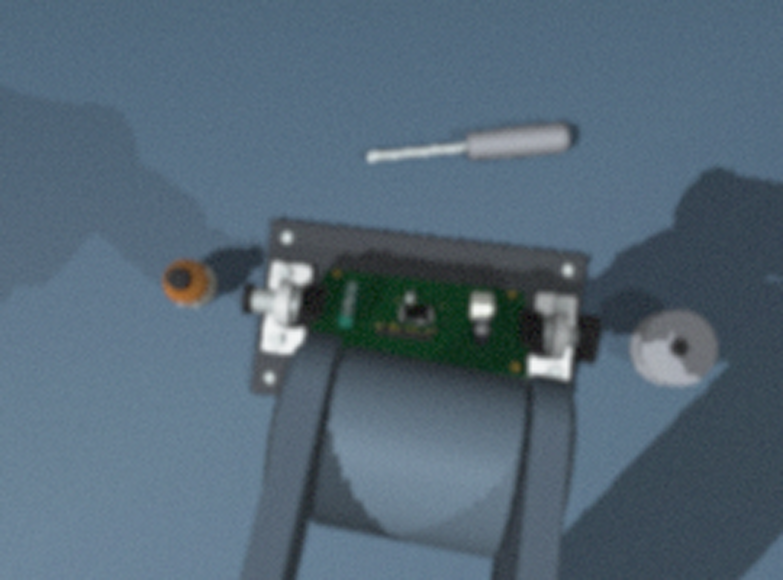

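Call:
apply_moves(
  targets=[
    {"fingers": 0,"dx": 0,"dy": 0,"dz": 0.02,"spin": 0},
    {"fingers": 0,"dx": 0.003,"dy": 0,"dz": 0.04,"spin": 0},
    {"fingers": 0,"dx": 0.012,"dy": 0,"dz": 0.049,"spin": 0},
    {"fingers": 0,"dx": 0.019,"dy": 0,"dz": 0.049,"spin": 0},
    {"fingers": 0,"dx": 0.023,"dy": 0,"dz": 0.049,"spin": 0},
    {"fingers": 0,"dx": 0.027,"dy": 0,"dz": 0.049,"spin": 0},
    {"fingers": 0,"dx": 0.031,"dy": 0,"dz": 0.049,"spin": 0},
    {"fingers": 0,"dx": 0.035,"dy": 0,"dz": 0.049,"spin": 0},
  ],
)

```text
time_s: 8.5
tool_pos: [534.1, 14.5, 163.8]
ee_rot: [-0.0, 0.998, -0.056, 0.0]
ft_force: [-3.2, 0.3, 2.2]
grip_width: 0.3
```

```bash
cat > look.py <<'E'
import sys
from h import *
k=sys.argv[1]
o,R,P=status(H)
c=[]
for n in("scene","top"):
    p=get_image(n); i=cv2.resize(p["img"][120:290,190:380,::-1],None,fx=2.1,fy=2.1,interpolation=cv2.INTER_CUBIC)
    g=[g for g in gold(p) if 200<g[0][0]<340 and 140<g[0][1]<260];print(n,g); c.append(i)
cv2.imwrite(f"pics/l{k}.png",np.hstack(c))
E
python3 look.py 6
```

```text
t 8.5 pos [534.1  14.5 163.8] holderframe [-31.   -0.3 163.8] F [-3.2  0.3  2.2] w 0.31137626319350825 toolx ang from holder deg 0.3
scene [([248.0, 151.5], 6), ([305.0, 170.5], 6), ([296.7, 216.3], 3)]
top [([216.4, 207.9], 23)]
```

View pics/l6.png

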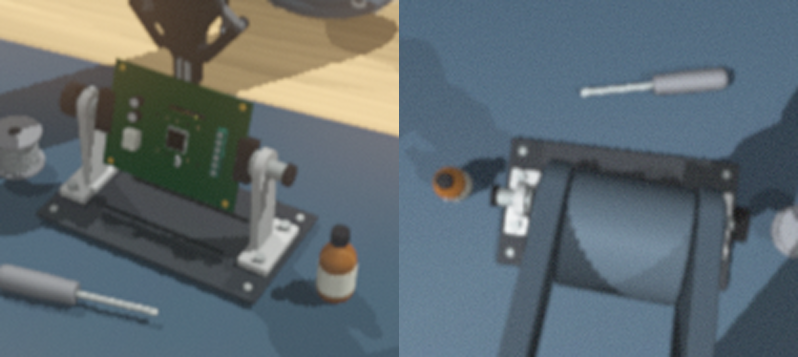

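Call:
apply_moves(
  targets=[
    {"fingers": 0,"dx": 0.005,"dy": 0,"dz": 0,"spin": 0},
    {"fingers": 0,"dx": 0.01,"dy": 0,"dz": -0.001,"spin": 0},
    {"fingers": 0,"dx": 0.015,"dy": 0,"dz": -0.002,"spin": 0},
    {"fingers": 0,"dx": 0.02,"dy": 0,"dz": -0.003,"spin": 0},
    {"fingers": 0,"dx": 0.025,"dy": 0,"dz": -0.004,"spin": 0},
    {"fingers": 0,"dx": 0.029,"dy": 0,"dz": -0.004,"spin": 0},
    {"fingers": 0,"dx": 0.034,"dy": 0,"dz": -0.003,"spin": 0},
    {"fingers": 0,"dx": 0.038,"dy": 0,"dz": -0.001,"spin": 0},
  ],
)

```text
time_s: 9.6
tool_pos: [572.3, 10.1, 164.4]
ee_rot: [0.0, 0.998, -0.056, 0.0]
ft_force: [-3.6, 1.7, 0.7]
grip_width: -0.4
```

```bash
python3 look.py 7
```

```text
t 9.6 pos [572.3  10.1 164.4] holderframe [  7.4  -0.2 164.4] F [-3.6  1.7  0.7] w -0.3870029300583343 toolx ang from holder deg 0.3
scene []
top [([217.8, 204.6], 5), ([219.7, 207.7], 3), ([215.5, 210.1], 8)]
```

View pics/l7.png

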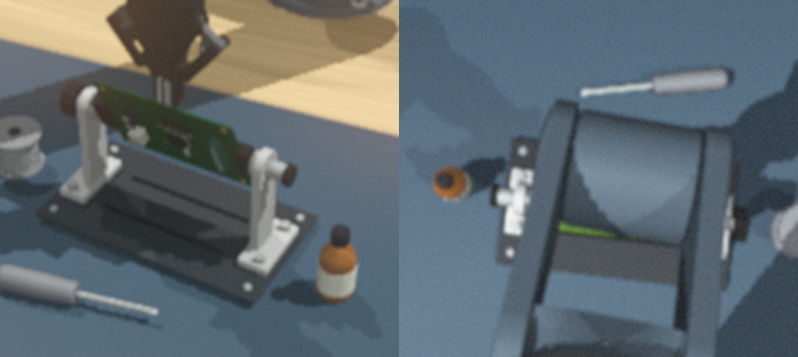

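Call:
apply_moves(
  targets=[
    {"fingers": 0,"dx": 0.004,"dy": 0,"dz": 0.0015,"spin": 0},
    {"fingers": 0,"dx": 0.008,"dy": 0,"dz": 0.0035,"spin": 0},
    {"fingers": 0,"dx": 0.0125,"dy": 0,"dz": 0.0055,"spin": 0},
    {"fingers": 0,"dx": 0.017,"dy": 0,"dz": 0.0075,"spin": 0},
    {"fingers": 0,"dx": 0.021,"dy": 0,"dz": 0.0105,"spin": 0},
    {"fingers": 0,"dx": 0.025,"dy": 0,"dz": 0.014,"spin": 0},
    {"fingers": 0,"dx": 0.0285,"dy": 0,"dz": 0.018,"spin": 0},
    {"fingers": 0,"dx": 0.032,"dy": 0,"dz": 0.022,"spin": 0},
  ],
)

```text
time_s: 10.7
tool_pos: [604.0, 6.5, 142.2]
ee_rot: [0.0, 0.998, -0.056, 0.0]
ft_force: [-3.4, 0.6, 2.1]
grip_width: 0.1
```

```bash
python3 look.py 8
```

```text
t 10.7 pos [604.    6.5 142.2] holderframe [ 3.940e+01 -1.000e-01  1.422e+02] F [-3.4  0.6  2.1] w 0.09349453995562992 toolx ang from holder deg 0.3
scene [([232.3, 178.7], 3), ([289.7, 199.3], 3)]
top [([216.6, 208.0], 20)]
```

View pics/l8.png

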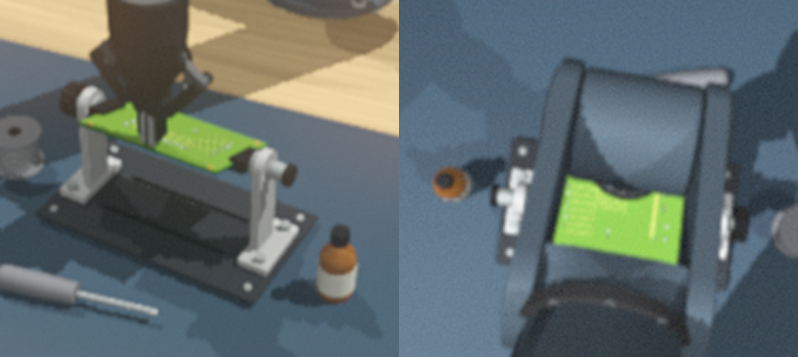

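Call:
apply_moves(
  targets=[
    {"fingers": 0,"dx": 0.0015,"dy": 0,"dz": 0.003,"spin": 0},
    {"fingers": 0,"dx": 0.003,"dy": 0,"dz": 0.006,"spin": 0},
    {"fingers": 0,"dx": 0.004,"dy": 0,"dz": 0.009,"spin": 0},
    {"fingers": 0,"dx": 0.006,"dy": 0,"dz": 0.011,"spin": 0},
    {"fingers": 0,"dx": 0.007,"dy": 0,"dz": 0.013,"spin": 0},
    {"fingers": 0,"dx": 0.008,"dy": 0,"dz": 0.015,"spin": 0},
    {"fingers": 0,"dx": 0.008,"dy": 0,"dz": 0.016,"spin": 0},
    {"fingers": 0,"dx": 0.008,"dy": 0,"dz": 0.016,"spin": 0},
  ],
)

```text
time_s: 11.8
tool_pos: [612.0, 5.6, 126.3]
ee_rot: [0.0, 0.998, -0.056, 0.001]
ft_force: [-0.0, 1.3, -0.4]
grip_width: -0.2
```

```bash
python3 look.py 9
```

```text
t 11.8 pos [612.    5.6 126.3] holderframe [ 47.4  -0.  126.3] F [-0.   1.3 -0.4] w -0.17067773831503666 toolx ang from holder deg 0.3
scene [([313.0, 180.5], 6), ([231.5, 185.5], 4), ([288.8, 206.6], 5)]
top [([217.9, 207.3], 16), ([215.0, 211.0], 3)]
```

View pics/l9.png

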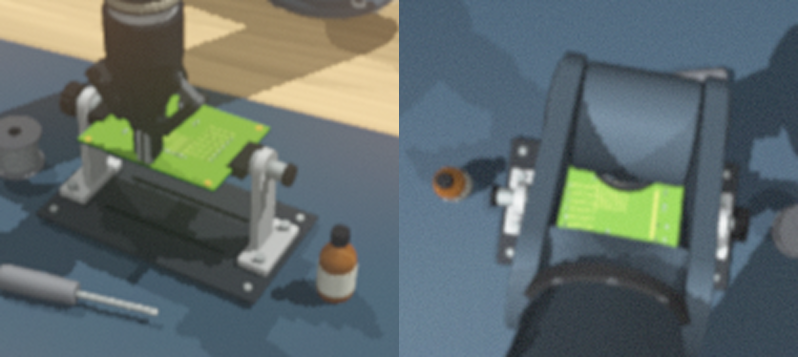

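```bash
python3 - <<'E'
from h import *
p=get_image("scene")
o=[((-1,-1),(231.5,185.5)),((-1,1),(288.8,206.6)),((1,1),(313,180.5))]
theta(o,p,-3,z=-1); theta(o[:2],p,-3,z=-1); theta(o[2:],p,-3,z=-1)
for t in(-3.0,-3.14159): print(t,[proj(p,h2w(H,[b3(t,x*52.9,y*70.1,-1)])).round(1).tolist() for (x,y),_ in o])
E
```

```text
theta [-3.09322353] [0.6 0.5 0.4 0.5 0.3 1. ]
theta [-3.06999442] [0.6 0.  0.4 0. ]
theta [-3.14631948] [0.4 0. ]
-3.0 [[[232.1, 184.0]], [[289.3, 205.1]], [[313.2, 183.4]]]
-3.14159 [[[232.1, 187.0]], [[289.2, 208.1]], [[313.4, 180.6]]]
```

Call:
apply_moves(
  targets=[
    {"fingers": 0,"dx": 0,"dy": 0,"dz": 0.001,"spin": 0},
    {"fingers": 0,"dx": 0,"dy": 0,"dz": 0.002,"spin": 0},
    {"fingers": 0,"dx": 0,"dy": 0,"dz": 0.0025,"spin": 0},
    {"fingers": 0,"dx": 0,"dy": 0,"dz": 0.0025,"spin": 0},
    {"fingers": 0,"dx": 0,"dy": 0,"dz": 0.0025,"spin": 0},
    {"fingers": 0,"dx": 0,"dy": 0,"dz": 0.0025,"spin": 0},
    {"fingers": 0,"dx": 0,"dy": 0,"dz": -0.01,"spin": 0},
    {"fingers": 0,"dx": 0,"dy": 0,"dz": -0.04,"spin": 0},
  ],
)

```text
time_s: 12.95
tool_pos: [609.0, 6.1, 165.1]
ee_rot: [-0.0, 0.998, -0.056, -0.003]
ft_force: [0.5, -0.4, 0.4]
grip_width: 0.0
```

Call:
apply_moves(
  targets=[
    {"fingers": 0,"dx": 0,"dy": 0,"dz": -0.03,"spin": 0},
    {"fingers": 0,"dx": 0,"dy": 0,"dz": -0.06,"spin": 0},
    {"fingers": 0,"dx": -0.03,"dy": 0,"dz": -0.06,"spin": 0},
    {"fingers": 0,"dx": -0.07,"dy": 0,"dz": -0.06,"spin": 0},
    {"fingers": 0,"dx": -0.11,"dy": 0,"dz": -0.06,"spin": 0},
    {"fingers": 0,"dx": -0.13,"dy": 0,"dz": -0.06,"spin": 0},
    {"fingers": 0,"dx": -0.14,"dy": 0,"dz": -0.06,"spin": 0},
    {"fingers": 0,"dx": -0.14,"dy": 0,"dz": -0.06,"spin": 0},
  ],
)

```text
time_s: 13.95
tool_pos: [472.0, 21.5, 226.5]
ee_rot: [-0.0, 0.998, -0.056, -0.0]
ft_force: [0.0, -1.0, 0.1]
grip_width: -0.0
```

```bash
python3 look.py 10
```

```text
t 13.95 pos [472.   21.5 226.5] holderframe [-93.5  -0.7 226.5] F [ 0.  -1.   0.1] w -0.005709176849541945 toolx ang from holder deg 0.3
scene [([258.2, 161.2], 6), ([313.0, 179.5], 6), ([231.8, 186.2], 6), ([288.8, 207.4], 5)]
top [([265.7, 192.0], 7), ([329.5, 199.0], 6), ([217.7, 204.3], 3), ([217.5, 208.6], 15), ([212.6, 211.6], 5), ([259.9, 240.1], 8), ([323.9, 247.9], 8)]
```

View pics/l10.png

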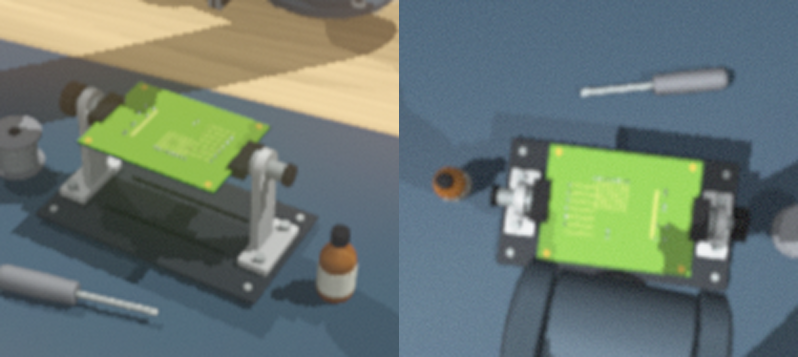

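```bash
python3 - <<'E'
from h import *
ps,pt=get_image("scene"),get_image("top")
def mean(fn,n=1): pass
S=[((1,-1),(258.2,161.2)),((1,1),(313,179.5)),((-1,-1),(231.8,186.2)),((-1,1),(288.8,207.4))]
T=[((-1,1),(265.7,192)),((-1,-1),(329.5,199)),((1,1),(259.9,240.1)),((1,-1),(323.9,247.9))]
S0,T0=fit0()
def res(v,A,B,z):
    h=v[:3];th=v[3];a,b=v[4:6]
    r=[proj(p,h2w(h,[b3(th,s[0]*a,s[1]*b,z)]))[0]+o-u for p,L,o in((ps,A,v[6:8]),(pt,B,v[8:10])) for s,u in L]
    return np.concatenate([np.ravel(r),(v[6:10])/1.0,(v[4:6]-[53,70])/2])
for A,B,z,g in((S0,T0,1,-.37),(S,T,-1,-3.1)):
    s=least_squares(res,[565,11,-.118,g,53,70,0,0,0,0],args=(A,B,z));print(s.x.round(3));print(s.fun[:16].reshape(-1,2).round(1).tolist())
    s=least_squares(lambda v:res(np.r_[H,v[0],52.9,70.1,v[1:]],A,B,z),[g,0,0,0,0]);print("fixed H",s.x.round(3),np.abs(s.fun).max())
    for L,p in((A,ps),(B,pt)): theta(L,p,g,z=z)
# shadow/outline green contours
E
```

```text
[ 5.6495e+02  1.1148e+01 -1.2000e-01 -3.7900e-01  5.2921e+01  7.0119e+01
 -4.2700e-01 -4.4600e-01 -5.1100e-01 -7.4000e-02]
[[0.0, 0.3], [0.1, -0.0], [0.1, -0.0], [0.1, 0.2], [0.2, 0.1], [0.1, -0.1], [0.1, -0.1], [0.1, 0.1]]
fixed H [-0.378 -0.451 -0.44  -0.492 -0.091] 0.4920629362849162
theta [-0.3767889] [0.4 0.8 0.6 0.4 0.6 0.4 0.7 0.6]
theta [-0.37954882] [ 0.7  0.3  0.5 -0.1  0.6  0.1  0.6  0.2]
[ 5.6413e+02  1.1314e+01 -1.1700e-01 -3.1420e+00  5.3215e+01  7.0036e+01
 -4.2500e-01 -5.0800e-01 -5.1800e-01 -1.2300e-01]
[[0.1, -0.0], [0.2, 0.3], [0.1, 0.2], [0.1, 0.0], [0.1, -0.1], [-0.0, 0.2], [0.2, 0.1], [0.2, -0.1]]
fixed H [-3.146 -0.274 -0.658 -0.559  0.157] 0.6584460873369922
theta [-3.14566467] [0.3 0.7 0.4 1.  0.3 0.8 0.4 0.8]
theta [-3.14559669] [ 0.7 -0.2  0.6  0.2  0.7 -0.3  0.8 -0.5]
```

```bash
python3 - <<'E'
from h import *
a=cv2.imread("pics/scene0.png"); p=get_image("scene"); b=p["img"][:,:,::-1]
for n,(x0,y0,x1,y1) in {"base":(285,230,345,262),"baseL":(205,200,245,235),"driver":(185,243,270,275),"flux":(337,222,365,265),"spool":(182,174,214,208)}.items():
    A=cv2.cvtColor(a[y0:y1,x0:x1],6).astype(np.float32);B=cv2.cvtColor(b[y0:y1,x0:x1].copy(),6).astype(np.float32)
    print(n,np.round(cv2.phaseCorrelate(A,B,cv2.createHanningWindow(A.shape[::-1],5)),2) if 0 else cv2.phaseCorrelate(A,B,cv2.createHanningWindow(A.shape[::-1],5)))
o=arm.get_obs();print(o["time_s"],np.round(o["ft_force"],1),np.abs(o["dq"]).max())
arm.job_done()
E
```

```text
base ((-0.023024895903990483, -0.07277635659872317), 0.9316036686301231)
baseL ((-0.04220350313952892, 0.08246755058889477), 0.9813705292012956)
driver ((0.009099546247313128, 0.1404928444685254), 0.8420997311671575)
flux ((0.12125683012300748, 0.46222563221984103), 0.9437353006998698)
spool ((-0.18765108688728205, -0.08981816645590257), 0.6617053051789602)
14.2 [ 0.2  0.4 -0.2] 0.006822798100844541
the job is handed in; nothing more can be done
```

The board is turned over: its soldered side faces up and it is level. I handed the job in at about 14 s, with the arm clear of everything.

I pushed with the shut fingertips only, in two stages. First I pressed the far edge down to about -0.95 rad. Then I pushed edge_a from the robot side over the top and down to level.

**Board angle:** the last fit from both cameras, using the four corner pads, gave between -3.142 and -3.146 rad. Level is -3.1416.

**Forces:** the largest push I read was about 4.3 N. That was read at the end of each move call, so brief peaks in between would not show.

**Holder:** picture comparison before and after showed its base shifted by less than 0.1 pixel. The pose fit disagreed slightly, by about 0.8 mm in x, which I take as fit noise.

**Bystanders:** the driver and spool shifted by 0.2 pixel or less. The flux read 0.46 pixel. The arm never came near it and the robot's shadow changed around it, so I put this down to lighting, but I did not check it further. The spool comparison was also a weaker match, because a shadow crossed it.

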